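# Compress the taller spring to the marked height on the bench tester

### The job

Stand the taller of the two spring cartridges upright in the middle of the round plate of the small spring tester (the low grey base with the white dial) and let go of it. Then press its cap down from above until the top of the cap is level with the tongue of the marker on the tester's post, without squashing it far below that, hold it there for two seconds so that the dial can be read, and let it up again so that it is left standing on the plate.

Things in the scene. Friction and masses are not known exactly. Their poses are not given: they have to be found in the camera images.
- tall_spring: taller of two loose steel spring cartridges, 90 mm high (the other 58). Foot disc 50 mm wide, 8 thick; coil 30 wide; cap 35 wide, 76 to 90 mm up: grip it there from above. 0.2 to 0.3 kg. Origin: centre of underside, z up. The cap slides straight down, at most 50 mm: 2 N at first, 3.3 N more per 10 mm; springs back when let go. Lifting by the cap does not stretch it
- tall_spring_cap_top (a point): centre of the flat top face of the taller cartridge's cap; it goes down as the spring is compressed. x and y are those of the cartridge's axis
- tester_plate (a point): centre of the top of the tester's weighing plate: flat steel disc 90 mm wide, 25 mm above the bench, sinking 1 mm per 5 N, on a fixed grey base (160 x 100 x 16 mm). x points from the dial (52 mm high, 50 to 100 mm in front of the centre) to the post (11 mm thick, 116 mm high, 78 mm behind), z up. Left behind it a black lever stand 0.4 m high: keep the arm clear of it, swing past close to the robot
- mark (a point): the marked height: tip of the marker's flat tongue, at its upper face. The marker is a dark collar (23 mm wide) on the tester's post; its tongue (14 mm wide, 3 thick) points to the plate and ends 43 mm from the plate's axis. 80 to 92 mm above the bench, different each time: the free spring on the plate stands 23 to 35 mm taller
Not all that is in view belongs to the job. What is shaped like the tall_spring but green is not meant.

How it is judged (in metres and radians):
On the way, in this order (a step that is already met when the one before it is completed fails the run):
1. the taller cartridge stands upright on the tester's plate, let go (horizontal distance between tall_spring and tester_plate below 0.015 m and z of tall_spring in the frame of tester_plate between -0.004 and 0.004 m and angle between tall_spring's own z axis and vertical below 0.09 rad and contact force between the fingers and tall_spring below 0.1 N), for 0.2 s.
2. its cap is pressed level with the marker's tongue (within 10 mm) and held there (horizontal distance between tall_spring and tester_plate below 0.015 m and angle between tall_spring's own z axis and vertical below 0.17 rad and z of tall_spring_cap_top in the frame of mark between -0.01 and 0.01 m), for 1.2 s.
At the end, for the whole second after the job is handed in: the taller cartridge, let up again, stands upright (within 5 degrees) and at rest on the tester's plate, its axis within 15 mm of the plate's centre, its cap back up more than 15 mm above the mark, after the cap was held within 10 mm of the mark's height for at least 1.2 s (horizontal distance between tall_spring and tester_plate below 0.015 m and z of tall_spring in the frame of tester_plate between -0.004 and 0.004 m and angle between tall_spring's own z axis and vertical below 0.09 rad and z of tall_spring_cap_top in the frame of mark above 0.015 m and linear speed of tall_spring below 0.02 m/s); the robot touches nothing.
It fails at once if the spring on the plate is squashed more than 16 mm below the mark (horizontal distance between tall_spring_cap_top and tester_plate below 0.03 m and z of tall_spring_cap_top in the frame of mark below -0.016 m).
It also fails if it takes over 59 s, if anything falls off the work surface, if the arm or the gripper's body presses on something with over 40 N, if the wrist force passes 120 N, or if a joint passes its speed limit or range.

### The arm

A 7-joint arm with a two-finger parallel gripper is mounted at the origin on a cart in front of the work surface, level with it; the furniture and walls round the work are solid. World frame = base frame: x ahead of the robot, y to its left, z up, the work surface at z = 0. Lengths are in mm, angles in rad, forces in N, time in s.
With the tool pointing down it reaches from about 400 to 875 mm from the base axis. Payload 4.4 kg.
Tool frame: the origin (TCP) lies at the very end of the fingers, on their centre line; the grasp point (between the pads) lies 19 mm behind it; z points along the fingers, y is the line along which they close (so a half turn about z gives the same grasp; the last joint's range is limited). The gripper opens to 85 mm and grips with 20 to 120 N. Pads are 22 mm wide; open, the fingers measure 114 mm over their backs; the gripper's body (76 mm by 85 mm) begins 54 mm behind the grasp point. The pads swing forward as they close: fully open they stand 13 mm farther back than shut.
Start: joints at [1.157, 0.628, 0.038, 1.517, -0.027, 0.996, -0.02], TCP at [221.568, -611.086, 231.313] pointing down, gripper open.
Joint ranges: [-3.06, 3.06], [-0.37, 2.12], [-1.25, 1.32], [0.18, 2.47], [-1.1, 4.24], [0.23, 1.98], [-2.94, 2.94]. Speed limits (rad/s): [2.57, 2.57, 3.14, 3.14, 3.14, 3.14, 3.14].

### API

Orientations are given as [roll, pitch, yaw] about the fixed x, y, z axes, in that order (R = Rz(yaw) Ry(pitch) Rx(roll)).
In Python, from cell import monitor, viewer, workorder gives the robot as it stands.
- The arm moves only by the tool arm_command, never from a script. Its argument "series" is one flat list of numbers, 5 for each row, row after row: the opening in per cent of the stroke, from 0 (shut) to 100 (fully open), then the shift along the tool's x, y, z in cm, then the turn about the tool's z in degrees. In form: [claw, x, y, z, roll, claw, x, y, z, roll, ...]. A call has exactly 5 rows; each row is the pose to reach, as a shift and turn from the pose commanded when the call began, along the tool's axes at that moment; what a row does not reach only later rows make up. A row lasts 1/12 s, in which the tool goes at most 41.7 mm and 7.16 degrees, less where a joint would pass 70% of its speed; a pose out of reach is approached as far as the arm can. A call with a gripper value outside its range is refused whole. The fingers move at their own pace and stop on an object; the grip force is fixed at half the most. Time passes only in rows, so rows that repeat a pose let the fingers close, or fill a call up. It gives the time, the measured TCP pose, the force, the opening and the grip force at its end, in the units of the state.
- monitor.read_state(): the state, without advancing time (a new reading comes with each control period).
- viewer.get_image(name): name is "side" or "top" or "wrist"; returns (picture, depth): 480x640x3 uint8, red, green, blue; 480x640 float32, mm along the optical axis (not along the pixel's ray), 0 where there is no reading.
- viewer.camera_model(name): a dict with "mtx" (3x3 intrinsics, pixels), "R" (3x3) and "t" (3): a world point X has camera coordinates R X + t. Camera axes: x right, y down, z forward; pixel columns grow to the right and rows downward; lengths in mm; the calibration is good to about 2 mm. A picture is of the moment at which its call begins: read the wrist's pose just before it. camera_model takes no time and is no camera call; for the wrist camera it gives the pose at the moment of the call.
- workorder.finish_job(): hands the job in; it is judged then, once.
The state is a dict: "clock": time; "qpos": joint angles; "qd": joint speeds; "tau": joint torques, N m; "eef_pos": TCP position; "tool_rot": TCP orientation; "force": force on the tool from outside, world axes, zero at the start; "torque": the same for the moment, N m; "width": finger opening in mm; "gripper_force": force on a finger pad.
Only numpy, scipy, OpenCV 4.12 (cv2) and the standard library are available. Lean on these libraries where they do the work, as an engineer would, in place of code of your own. Each camera call takes 0.05 s, during which the arm holds its last target. There are 200 camera calls.

## Working session

There is one attempt and no reset: what is moved stays moved. The work goes in short steps, Python scripts to look and compute and a tool call to move; the robot and the scene stay as the last step left them, time stands still between calls to the robot, and variables do not carry over. Pictures are saved under pics/ and viewed, at most 10 in all, crops included, and the job is handed in when it is done.

Besides the shell and the picture viewer there is one more tool, called after "Request:" as a command line: name --argument value ..., lists and objects as JSON in quotes. arm_command: Moves the arm, as the interface text tells. Its arguments: {"type":"object","properties":{"series":{"type":"array","items":{"type":"number"}}},"required":["series"]}

```bash
mkdir -p pics
cat > h.py <<'E'
import numpy as np, cv2
from cell import monitor, viewer, workorder
def grab(n):
    m=viewer.camera_model(n); p,d=viewer.get_image(n); return p,d,m
def cloud(d,m):
    K=np.array(m["mtx"]);R=np.array(m["R"]);t=np.array(m["t"])
    v,u=np.indices(d.shape); 
    c=np.stack([(u-K[0,2])/K[0,0]*d,(v-K[1,2])/K[1,1]*d,d],-1)
    return (c-t)@R
E
python3 - <<'E'
from h import *
s=monitor.read_state(); print({k:np.round(v,3) for k,v in s.items()})
for n in("top","side"):
    p,d,m=grab(n); cv2.imwrite(f"pics/{n}0.png",p[...,::-1]); np.savez(f"{n}0.npz",p=p,d=d,**{k:np.array(m[k]) for k in("mtx","R","t")})
    R=np.array(m["R"]);print(n,np.round(-R.T@np.array(m["t"])),(d>0).mean())
E
```

```text
{'clock': np.float64(0.0), 'qpos': array([ 1.157,  0.629,  0.038,  1.518, -0.027,  0.996, -0.02 ]), 'qd': array([-0.   , -0.   ,  0.002, -0.   ,  0.   ,  0.001, -0.   ]), 'tau': array([-1.0000e-03, -5.6339e+01,  1.2260e+00, -1.9345e+01,  1.1000e-02,
        1.0000e-02,  0.0000e+00]), 'eef_pos': array([ 221.369, -610.466,  230.367]), 'tool_rot': array([-3.14 ,  0.   ,  0.348]), 'force': array([-0.353,  0.734,  0.696]), 'torque': array([ 0.023, -0.012, -0.005]), 'gripper_force': np.float64(0.0), 'width': np.float64(85.451)}
top [ 491. -299.  946.] 0.995849609375
side [510. 440. 531.] 0.9958821614583333
```

```bash
ls -la .
```

```text
total 4224
drwxr-xr-x  3 agent agent    4096 Dec  3 17:42 .
drwxr-xr-x 23 root  root     4096 Dec  3 17:41 ..
-rw-r--r--  1 agent agent     340 Dec  3 17:42 h.py
drwxr-xr-x  2 agent agent    4096 Dec  3 17:42 pics
-rw-r--r--  1 agent agent 2151764 Dec  3 17:42 side0.npz
-rw-r--r--  1 agent agent 2151764 Dec  3 17:42 top0.npz
```

View pics/top0.png

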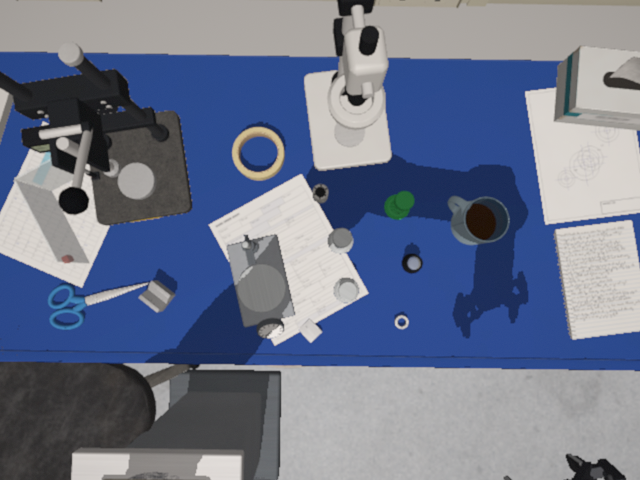

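View pics/side0.png

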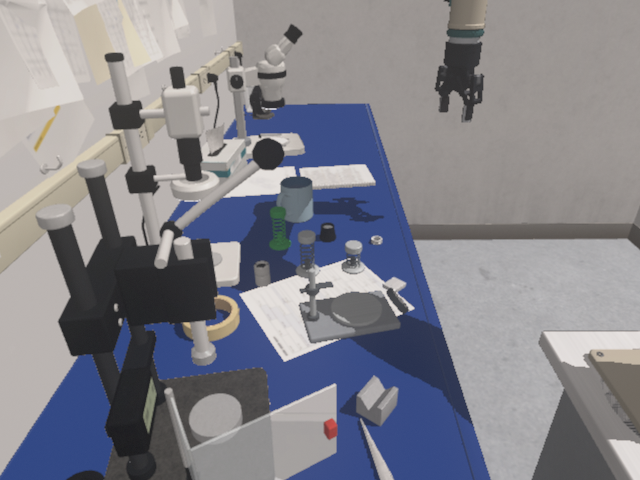

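The top view shows the tester at about (262,285), with its dial at (271,328) and post at (247,242). The two cartridges are near (341,240) and (345,290), and the green decoy is at (400,205). The side view has the tall one at (307,255), the short one at (353,255) and the marker collar at (316,288). Next I'll measure them.

Run:
```python
from h import *
for n in("top","side"):
    z=np.load(n+"0.npz"); P=cloud(z["d"],z); d=z["d"]
    x,y,h=P[...,0],P[...,1],P[...,2]
    ok=(d>0)
    def rep(nm,m):
        m=m&ok
        if m.sum()<5: print(n,nm,m.sum());return
        v,u=np.nonzero(m); c,r=cv2.minEnclosingCircle(P[m][:,:2].astype(np.float32))
        print(n,nm,m.sum(),"px",u.mean().round(),v.mean().round(),"med",np.median(P[m],0).round(1),"circ",np.round(c,1),round(r,1),"min",P[m].min(0).round(),"max",P[m].max(0).round())
    v,u=np.indices(d.shape)
    if n=="top":
        b=lambda a,c,e,f:(u>a)&(u<c)&(v>e)&(v<f)
        rep("cap341",b(320,362,222,262)&(h>80)); rep("cap345",b(328,365,270,312)&(h>48))
        rep("plate",b(230,300,255,315)&(h>21)&(h<30)); rep("dial",b(250,290,314,345)&(h>40)); rep("post",b(225,262,228,258)&(h>105))
        rep("mark",b(225,275,228,268)&(h>70)&(h<100)); rep("base",b(220,300,225,345)&(h>11)&(h<19)); rep("bench",b(430,470,280,330))
    else:
        b=lambda a,c,e,f:(u>a)&(u<c)&(v>e)&(v<f)
        rep("tallcap",b(295,320,228,246)&(h>84)); rep("shortcap",b(340,366,238,262)&(h>50)); rep("plate",b(325,390,290,330)&(h>21)&(h<30))
        rep("mark",b(296,336,278,296)&(h>60)&(h<110))
        rep("tongue",b(318,336,278,296)&(h>60)&(h<110)); rep("bench",b(400,430,380,420))
p=np.load("top0.npz")["p"]; s=np.load("side0.npz")["p"]
a=cv2.resize(p[220:350,220:370],(600,520),interpolation=2); c=cv2.resize(s[220:350,290:420],(520,520),interpolation=2)
cv2.imwrite("pics/c.png",cv2.resize(np.hstack([a,c]),(800,371))[...,::-1])
```

```text
top cap341 305 px 341.0 237.0 med [ 555.8 -336.2   90.4] circ [ 556.  -336.8] 17.2 min [ 540. -354.   84.] max [ 573. -320.   95.]
top cap345 291 px 347.0 290.0 med [ 462.5 -349.4   58.5] circ [ 462.4 -349.6] 17.1 min [ 446. -366.   54.] max [ 479. -333.   63.]
top plate 1791 px 261.0 287.0 med [ 464.4 -190.    25.5] circ [ 467.  -192.4] 51.1 min [ 416. -234.   21.] max [ 517. -145.   30.]
top dial 145 px 268.0 323.0 med [ 400.2 -206.7   43.3] circ [ 397.  -207.8] 19.1 min [ 390. -227.   40.] max [ 409. -189.   50.]
top post 39 px 245.0 244.0 med [ 539.3 -172.4  116.1] circ [ 539.8 -171.1] 5.4 min [ 535. -176.  105.] max [ 545. -167.  119.]
top mark 229 px 249.0 250.0 med [ 530.7 -175.    83.6] circ [ 533.6 -174.1] 27.8 min [ 506. -186.   73.] max [ 559. -160.  100.]
top base 2191 px 260.0 278.0 med [ 502.7 -191.1   16.3] circ [ 463.6 -191.3] 106.5 min [ 370. -262.   11.] max [ 567. -120.   19.]
top bench 1906 px 450.0 305.0 med [ 4.351e+02 -5.507e+02  5.000e-01] circ [ 435.1 -551.2] 59.1 min [ 389. -588.   -5.] max [ 482. -513.    7.]
side tallcap 139 px 306.0 235.0 med [ 556.5 -335.    88.3] circ [ 556.  -337.3] 18.2 min [ 540. -354.   84.] max [ 574. -319.   91.]
side shortcap 153 px 353.0 246.0 med [ 463.2 -347.5   55.9] circ [ 464.1 -350.7] 18.0 min [ 446. -368.   50.] max [ 481. -333.   58.]
side plate 1320 px 356.0 308.0 med [ 465.  -189.4   23.4] circ [ 464.1 -193. ] 46.3 min [ 420. -239.   21.] max [ 510. -147.   26.]
side mark 297 px 314.0 287.0 med [ 537.6 -170.    81.3] circ [ 533.7 -174.8] 27.8 min [ 506. -188.   71.] max [ 561. -162.  100.]
side tongue 82 px 325.0 285.0 med [ 517.9 -178.1   81.7] circ [ 518.4 -177.8] 12.4 min [ 506. -188.   79.] max [ 528. -170.   84.]
side bench 1128 px 415.0 400.0 med [388.4 -12.   -1.4] circ [386.7 -14.3] 42.7 min [361. -49.  -4.] max [413.  22.   2.]
```

View pics/c.png

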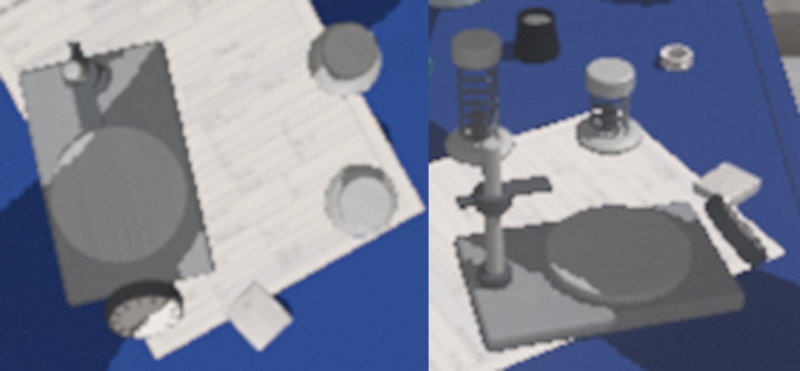

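Both views put the tall cartridge at (556, -336.5) with its top at 90. The plate is at about (465, -190). The post is 78 mm from it at about 0.24 rad, which matches the given size. The tongue's height is about 82. I'm moving over now.

Request:
arm_command --series '[100,3.4,-1.2,0,2,100,6.8,-2.4,0,4,100,10.2,-3.6,0,6,100,13.6,-4.8,0,6,100,17,-6,0,6]'

```text
clock: 0.52
eef_pos: [361.9, -495.2, 230.9]
tool_rot: [-3.141, 0.0, 0.243]
force: [0.6, -0.2, -0.4]
width: 85.8
gripper_force: 0.0
```

Request:
arm_command --series '[100,3.6,-1.7,0,0,100,7.2,-3.4,0,0,100,10.8,-5.1,0.5,0,100,14.4,-6.8,1,0,100,18,-8.5,1,0]'

```text
clock: 0.93
eef_pos: [515.7, -368.9, 220.0]
tool_rot: [-3.14, 0.002, 0.243]
force: [0.1, -0.0, -0.6]
width: 85.3
gripper_force: 0.0
```

```bash
cat >> h.py <<'E'
def tool(target,s):
    y=s["tool_rot"][2]; d=np.array(target)-np.array(s["eef_pos"]); c,q=np.cos(y),np.sin(y)
    return np.round([(c*d[0]+q*d[1])/10,(q*d[0]-c*d[1])/10,-d[2]/10],2)
E
python3 - <<'E'
from h import *
z=np.load("top0.npz");P=cloud(z["d"],z);a=np.array([75,18.5])/77.25
for n in("top","side"):
    z=np.load(n+"0.npz");P=cloud(z["d"],z)
    r=P[...,:2]-[464.7,-190]; s=r@a; q=r@[-a[1],a[0]]
    m=(abs(s-52)<6)&(abs(q)<5)&(P[...,2]>70)&(P[...,2]<100); print(n,m.sum(),np.median(P[m],0),P[m][:,2].std())
    m=(np.hypot(*np.moveaxis(r,-1,0))<40)&(P[...,2]<40);print("plate",np.median(P[m],0))
s=monitor.read_state();print(s["eef_pos"],s["tool_rot"])
p,d,m=grab("wrist");P=cloud(d,m)
k=(P[...,2]>84)&(P[...,2]<96)&(np.hypot(P[...,0]-556,P[...,1]+336)<40)
if k.sum()>20:
    print(k.sum(),np.median(P[k],0),cv2.minEnclosingCircle(P[k][:,:2].astype(np.float32)))
cv2.imwrite("pics/w1.png",p[...,::-1])
print(tool((556,-336.5,150),s))
E
```

```text
top 37 [ 514.99441223 -177.29142819   84.22202081] 1.2011311253327026
plate [ 464.71986641 -190.05413589   25.46389306]
side 28 [ 514.5455346  -176.47967549   81.65370167] 0.9492673047598064
plate [ 464.92701988 -187.24336345   23.40183504]
[ 515.74923143 -368.91361547  220.04272514] [-3.13978430e+00  1.64028335e-03  2.43031030e-01]
2176 [ 555.71340397 -337.75841774   89.73646179] ((555.0872802734375, -337.7629089355469), 17.349609375)
[ 4.69 -2.18  7.  ]
```

The wrist view confirms the cap at (555.4, -337.7), top 89.7 and radius 17.3. The mark is 58.5 above the plate, so z is about 83.5.

Request:
arm_command --series '[100,2.4,-1.1,1,0,100,4.6,-2.1,3,0,100,4.6,-2.1,6,0,100,4.6,-2.1,9,0,100,4.6,-2.1,11,0]'

```text
clock: 1.4
eef_pos: [553.7, -338.1, 108.2]
tool_rot: [-3.139, 0.003, 0.245]
force: [-0.7, 0.1, -0.3]
width: 85.7
gripper_force: 0.0
```

Run:
```python
from h import *
s=monitor.read_state();print(s["clock"],s["eef_pos"],tool((555.4,-337.6,62),s))
```

```text
1.4 [ 553.6507913  -338.05123614  108.22111215] [ 0.18 -0.    4.62]
```

Request:
arm_command --series '[100,0.2,0,1.6,0,100,0.2,0,3.2,0,100,0.2,0,4.6,0,100,0.2,0,4.6,0,40,0.2,0,4.6,0]'

```text
clock: 1.82
eef_pos: [555.9, -338.7, 64.5]
tool_rot: [-3.14, 0.002, 0.243]
force: [0.6, -0.5, 0.1]
width: 75.3
gripper_force: 0.0
```

Request:
arm_command --series '[20,0,0,0,0,20,0,0,0,0,20,0,0,0,0,20,0,0,0,0,20,0,0,0,0]'

```text
clock: 2.23
eef_pos: [557.3, -339.3, 66.2]
tool_rot: [3.14, -0.001, 0.243]
force: [0.1, 0.1, 1.5]
width: 32.7
gripper_force: 59.3
```

Request:
arm_command --series '[20,0,0,-1,0,20,0,0,-2.5,0,20,0,0,-4,0,20,0,0,-5.5,0,20,0,0,-6,0]'

```text
clock: 2.65
eef_pos: [557.7, -339.6, 127.9]
tool_rot: [3.139, -0.002, 0.243]
force: [0.6, -0.4, -2.2]
width: 32.7
gripper_force: 60.9
```

Run:
```python
from h import *
s=monitor.read_state();print(s["clock"],s["eef_pos"],s["width"],tool((465,-190,125),s))
for n in("side","wrist"):
    p,d,m=grab(n);P=cloud(d,m)
    e=np.array(s["eef_pos"]);k=(d>0)&(np.hypot(P[...,0]-e[0],P[...,1]-e[1])<32)&(P[...,2]<e[2]-5)&(P[...,2]>25)
    if n=="side":
        print(np.histogram(P[k][:,2],bins=range(20,140,8)))
        q=k&(P[...,2]<62); print("foot",q.sum(),cv2.minEnclosingCircle(P[q][:,:2].astype(np.float32)),P[q].min(0))
        cv2.imwrite("pics/s2.png",cv2.resize(p[130:290,230:400],(680,640)[:2],interpolation=2)[:590,:,::-1])
```

```text
2.65 [ 557.65416474 -339.56761345  127.89003104] 32.742925636888785 [ -5.39 -16.75   0.29]
(array([  0,   0,   0,   0,   4, 201,  60,  33,  49,  27,  29,  29,  13,
         0]), array([ 20,  28,  36,  44,  52,  60,  68,  76,  84,  92, 100, 108, 116,
       124, 132]))
foot 23 ((555.6591796875, -332.2274475097656), 23.365785598754883) [ 532.98739183 -337.87937923   59.23272317]
```

View pics/s2.png

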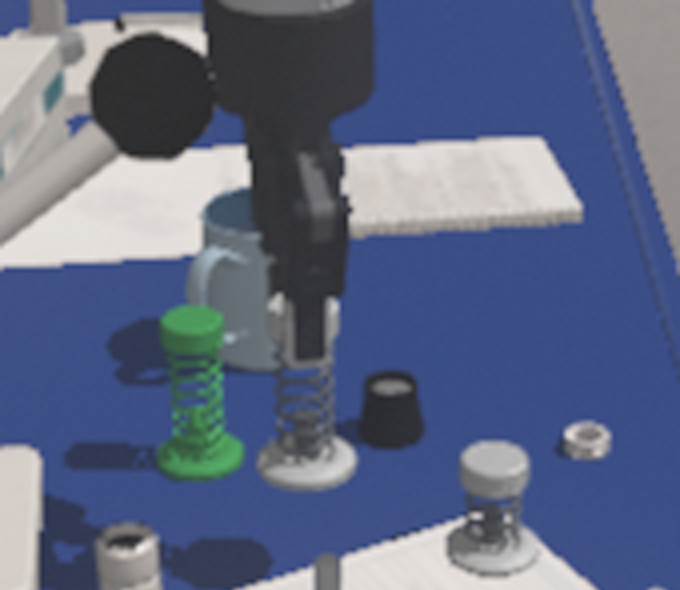

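It's lifted and upright, gripped by the cap (side crop, foot at (307,465)). Carrying it to the plate.

Request:
arm_command --series '[20,-0.8,-2.6,-0.1,0,20,-2,-6.3,-0.1,0,20,-3.3,-10.2,-0.1,0,20,-4.5,-14,-0.1,0,20,-5.3,-16.7,-0.1,0]'

```text
clock: 3.17
eef_pos: [461.3, -185.9, 125.3]
tool_rot: [-3.137, 0.004, 0.244]
force: [0.6, 0.9, -2.2]
width: 32.7
gripper_force: 60.9
```

Request:
arm_command --series '[20,0,0,0,0,20,0,0,0,0,20,0,0,0,0,20,0,0,1,0,20,0,0,2,0]'

```text
clock: 3.58
eef_pos: [466.1, -191.0, 105.7]
tool_rot: [3.14, -0.002, 0.242]
force: [-0.4, 1.2, -2.2]
width: 33.0
gripper_force: 61.1
```

```bash
cat > chk.py <<'E'
from h import *
s=monitor.read_state();e=np.array(s["eef_pos"]);print(s["clock"],e,s["tool_rot"],s["width"],"to plate",tool((465,-190,91),s))
p,d,m=grab("side");P=cloud(d,m)
k=(d>0)&(np.hypot(P[...,0]-465,P[...,1]+190)<34)&(P[...,2]<e[2]+22)&(P[...,2]>27)
print(np.histogram(P[k][:,2],bins=np.arange(24,130,4)))
# foot rim: top-lit disc edges
z0=P[k][:,2].min(); q=k&(P[...,2]<z0+14);print("foot",z0,q.sum(),cv2.minEnclosingCircle(P[q][:,:2].astype(np.float32)),P[q][:,2].max())
cv2.imwrite("pics/s%d.png"%(s["clock"]*100),cv2.resize(p[180:360,260:420],(640,600)[:2] if 0 else (533,600),interpolation=2)[...,::-1]);np.savez("s.npz",P=P,d=d,p=p)
E
python3 chk.py; ls pics
```

```text
3.5833 [ 466.09794493 -191.04758377  105.72957329] [ 3.14000304e+00 -1.54812018e-03  2.41529105e-01] 32.97562161464864 to plate [-0.08 -0.13  1.47]
(array([  0,   0,   0,  24, 132, 196,  18,  30,  13,  29,  44,  23,  26,
        23,  20,  17,   9,  22,   2,  12,  15,  11,  30,  47,  42,  76]), array([ 24,  28,  32,  36,  40,  44,  48,  52,  56,  60,  64,  68,  72,
        76,  80,  84,  88,  92,  96, 100, 104, 108, 112, 116, 120, 124,
       128]))
foot 36.85200596785576 363 ((465.1221618652344, -190.8675537109375), 25.463186264038086) 50.827264725662964
c.png
s2.png
s358.png
side0.png
top0.png
w1.png
```

Request:
arm_command --series '[20,-0.1,-0.1,0.4,0,20,-0.1,-0.1,0.8,0,20,-0.1,-0.1,1.2,0,20,-0.1,-0.1,1.2,0,20,-0.1,-0.1,1.2,0]'

```text
clock: 4.05
eef_pos: [463.8, -189.0, 94.1]
tool_rot: [-3.141, 0.0, 0.243]
force: [0.3, -0.1, -2.7]
width: 32.4
gripper_force: 61.0
```

Request:
arm_command --series '[20,0,0,0.1,0,20,0,0,0.2,0,20,0,0,0.2,0,20,0,0,0.2,0,20,0,0,0.2,0]'

```text
clock: 4.47
eef_pos: [464.0, -188.9, 92.5]
tool_rot: [3.141, -0.0, 0.243]
force: [0.7, 0.1, -2.9]
width: 32.6
gripper_force: 61.0
```

Request:
arm_command --series '[20,0.1,0.1,0.1,0,20,0.1,0.1,0.1,0,20,0.1,0.1,0.2,0,20,0.1,0.1,0.2,0,20,0.1,0.1,0.2,0]'

```text
clock: 4.88
eef_pos: [465.0, -189.6, 90.4]
tool_rot: [-3.141, 0.0, 0.243]
force: [-1.4, 0.3, 2.2]
width: 32.8
gripper_force: 61.4
```

```bash
python3 chk.py
```

```text
4.8833 [ 465.04089254 -189.57585451   90.43346321] [-3.14148036e+00  1.75025684e-05  2.43127286e-01] 32.82298375724506 to plate [-0.01  0.04 -0.06]
(array([ 28, 247,  23,  38,  25,  20,  37,  35,  25,  17,  21,  20,   7,
        26,   2,  11,  14,  16,  25,  50,  42,  61,  17,   0,   0,   0]), array([ 24,  28,  32,  36,  40,  44,  48,  52,  56,  60,  64,  68,  72,
        76,  80,  84,  88,  92,  96, 100, 104, 108, 112, 116, 120, 124,
       128]))
foot 27.011653810800492 341 ((465.09478759765625, -189.66986083984375), 25.78335952758789) 40.94670889098482
```

Contact: the force has gone positive and the foot is centred at (465.1, -189.7). Releasing.

Request:
arm_command --series '[80,0,0,0,0,80,0,0,0,0,80,0,0,0,0,80,0,0,0,0,80,0,0,0,0]'

```text
clock: 5.35
eef_pos: [465.2, -189.8, 90.3]
tool_rot: [3.141, -0.0, 0.243]
force: [0.2, -0.2, 0.5]
width: 68.3
gripper_force: 0.0
```

Request:
arm_command --series '[80,0,0,-1,0,80,0,0,-2.5,0,80,0,0,-4,0,80,0,0,-5.5,0,80,0,0,-6,0]'

```text
clock: 5.77
eef_pos: [466.3, -190.2, 152.7]
tool_rot: [3.14, -0.003, 0.243]
force: [-0.5, 0.0, 1.0]
width: 68.5
gripper_force: 0.0
```

Request:
arm_command --series '[0,0,0,0,0,0,0,0,0,0,0,0,0,0,0,0,0,0,0,0,0,0,0,0,0]'

```text
clock: 6.18
eef_pos: [464.7, -189.5, 149.6]
tool_rot: [-3.141, 0.001, 0.243]
force: [-0.4, -0.1, 0.6]
width: 7.3
gripper_force: 0.0
```

```bash
python3 chk.py
python3 - <<'E'
from h import *
s=monitor.read_state();print(s["eef_pos"],s["width"],s["force"])
z=np.load("s.npz");P=z["P"];k=(P[...,2]>108)&(P[...,2]<118)&(np.hypot(P[...,0]-465,P[...,1]+190)<30);print("side cap",k.sum(),np.median(P[k],0),cv2.minEnclosingCircle(P[k][:,:2].astype(np.float32)))
for n in("wrist","top"):
    p,d,m=grab(n);P=cloud(d,m)
    k=(P[...,2]>108)&(P[...,2]<121)&(np.hypot(P[...,0]-465,P[...,1]+190)<30)
    if k.sum()>20: print(n,k.sum(),np.median(P[k],0),cv2.minEnclosingCircle(P[k][:,:2].astype(np.float32)))
    a=np.array([75,18.5])/77.25;r=P[...,:2]-[465,-190];t=r@a;q=r@[-a[1],a[0]]
    k=(abs(t-50)<6)&(abs(q)<5)&(P[...,2]>70)&(P[...,2]<100)&(d>0)
    if k.sum()>5: print(n,"tongue",k.sum(),np.median(P[k],0))
    k=(abs(t+38)<5)&(abs(q)<20)&(P[...,2]<40)&(d>0)
    if k.sum()>5: print(n,"plate",k.sum(),np.median(P[k],0))
E
ls pics
```

```text
6.1833 [ 464.65605481 -189.48029024  149.63485059] [-3.14082477e+00  1.16708581e-03  2.43074171e-01] 7.342707930762869 to plate [0.02 0.06 5.86]
(array([ 25, 240,  35,  33,  27,  22,  33,  36,  29,  17,  21,  24,  18,
        19,  16,  18,  18,   0,  18,  34,  39,  65, 165,   0,   0,   0]), array([ 24,  28,  32,  36,  40,  44,  48,  52,  56,  60,  64,  68,  72,
        76,  80,  84,  88,  92,  96, 100, 104, 108, 112, 116, 120, 124,
       128]))
foot 27.00528616979213 343 ((464.46533203125, -188.0589141845703), 24.803266525268555) 40.958722154296645
[ 464.69095587 -189.49257844  149.68452128] 0.8076419490804964 [-0.20735282 -0.03085817 -0.47267485]
side cap 230 [ 464.33518425 -184.82233531  112.59869365] ((464.4482727050781, -188.8822479248047), 17.378971099853516)
wrist 3381 [ 466.70384395 -186.57673114  114.08319291] ((463.05987548828125, -188.15090942382812), 17.705076217651367)
wrist tongue 473 [ 513.71363305 -177.92918149   83.19074264]
top tongue 39 [ 513.2663701  -178.41272062   83.78118457]
top plate 98 [ 429.08826425 -201.51917481   24.69878435]
c.png
s2.png
s358.png
s488.png
s618.png
side0.png
top0.png
w1.png
```

It stands at about (464, -188.5), upright, cap top about 115. The mark is about 84. Now pressing with shut fingers.

Request:
arm_command --series '[0,-0.1,-0.1,0.8,0,0,-0.1,-0.1,1.6,0,0,-0.1,-0.1,2.4,0,0,-0.1,-0.1,3.2,0,0,-0.1,-0.1,3.2,0]'

```text
clock: 6.75
eef_pos: [462.6, -188.4, 116.3]
tool_rot: [-3.14, 0.003, 0.243]
force: [1.3, -0.0, 0.1]
width: -0.0
gripper_force: 0.0
```

Request:
arm_command --series '[0,0,0,0.4,0,0,0,0,0.8,0,0,0,0,1.2,0,0,0,0,1.6,0,0,0,0,1.8,0]'

```text
clock: 7.17
eef_pos: [463.8, -188.9, 100.2]
tool_rot: [-3.142, -0.0, 0.243]
force: [-1.5, 0.0, 6.7]
width: 0.2
gripper_force: 3.0
```

Request:
arm_command --series '[0,0,0,0.4,0,0,0,0,0.8,0,0,0,0,1,0,0,0,0,1.1,0,0,0,0,1.1,0]'

```text
clock: 7.58
eef_pos: [463.9, -188.9, 89.6]
tool_rot: [3.142, -0.0, 0.243]
force: [-1.8, 0.6, 9.1]
width: 0.4
gripper_force: 4.5
```

Request:
arm_command --series '[0,0,0,0.3,0,0,0,0,0.5,0,0,0,0,0.5,0,0,0,0,0.5,0,0,0,0,0.5,0]'

```text
clock: 8.0
eef_pos: [463.9, -188.9, 85.0]
tool_rot: [3.141, -0.0, 0.243]
force: [-2.0, 0.8, 9.6]
width: 0.1
gripper_force: 5.3
```

```bash
python3 chk.py
python3 - <<'E'
from h import *
z=np.load("s.npz");P=z["P"];d=z["d"];p=z["p"]
cv2.imwrite("pics/press.png",cv2.resize(p[230:350,280:400],(600,600),interpolation=2)[...,::-1])
a=np.array([75,18.5])/77.25;r=P[...,:2]-[465,-190];t=r@a;q=r@[-a[1],a[0]]
k=(abs(t-50)<6)&(abs(q)<5)&(P[...,2]>70)&(P[...,2]<100);print("tongue",k.sum(),np.median(P[k],0))
for lo in range(66,100,3):
    k=(np.hypot(*np.moveaxis(r,-1,0))<20)&(P[...,2]>=lo)&(P[...,2]<lo+3);print(lo,k.sum(),np.ptp(P[k][:,0]).round() if k.sum() else 0)
E
```

```text
8.0 [ 463.85231344 -188.93782188   84.97393668] [ 3.14147810e+00 -3.06634508e-04  2.42947483e-01] 0.07133938846906375 to plate [ 0.09  0.13 -0.6 ]
(array([ 62, 151,  16,  34,  35,  27,  38,  26,  23,  21,  16,  26,  31,
        40, 100,  36,  17,  28,  29,  26,  22,   0,   0,   0,   0,   0]), array([ 24,  28,  32,  36,  40,  44,  48,  52,  56,  60,  64,  68,  72,
        76,  80,  84,  88,  92,  96, 100, 104, 108, 112, 116, 120, 124,
       128]))
foot 27.00291663392679 270 ((464.8476257324219, -189.1005401611328), 24.16726303100586) 40.99784878861673
tongue 31 [ 512.86726904 -176.20846561   81.75814796]
66 10 17.0
69 25 32.0
72 24 32.0
75 30 32.0
78 29 32.0
81 88 33.0
84 34 30.0
87 8 21.0
90 17 19.0
93 22 23.0
96 22 22.0
99 16 23.0
```

View pics/press.png

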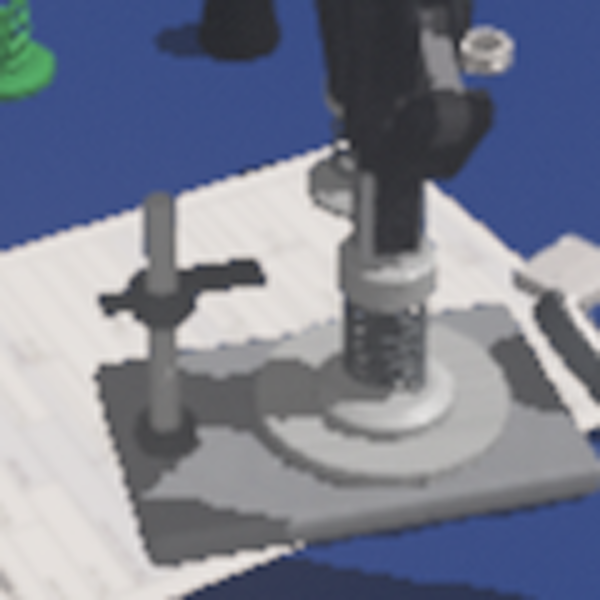

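The press view shows the cartridge upright with its cap top at (390,255), about level with the tongue tip at (262,270). In the same camera they read about 83 and 82 mm. Holding here.

Request:
arm_command --series '[0,0,0,0.1,0,0,0,0,0.1,0,0,0,0,0.1,0,0,0,0,0.1,0,0,0,0,0.1,0]'

```text
clock: 8.47
eef_pos: [463.9, -188.9, 84.0]
tool_rot: [3.141, -0.0, 0.243]
force: [-2.5, 1.8, 11.2]
width: 0.3
gripper_force: 5.4
```

Request:
arm_command --series '[0,0,0,0,0,0,0,0,0,0,0,0,0,0,0,0,0,0,0,0,0,0,0,0,0]'

```text
clock: 8.88
eef_pos: [463.9, -188.9, 84.1]
tool_rot: [3.141, -0.0, 0.243]
force: [-2.5, 1.2, 10.6]
width: -0.0
gripper_force: 5.4
```

Request:
arm_command --series '[0,0,0,0,0,0,0,0,0,0,0,0,0,0,0,0,0,0,0,0,0,0,0,0,0]'

```text
clock: 9.3
eef_pos: [463.9, -188.9, 84.0]
tool_rot: [3.141, -0.0, 0.243]
force: [-2.1, 0.4, 11.1]
width: 0.1
gripper_force: 5.4
```

Request:
arm_command --series '[0,0,0,0,0,0,0,0,0,0,0,0,0,0,0,0,0,0,0,0,0,0,0,0,0]'

```text
clock: 9.72
eef_pos: [463.9, -189.0, 84.0]
tool_rot: [3.141, -0.0, 0.243]
force: [-2.6, 2.1, 11.1]
width: 0.3
gripper_force: 5.4
```

Request:
arm_command --series '[0,0,0,0,0,0,0,0,0,0,0,0,0,0,0,0,0,0,0,0,0,0,0,0,0]'

```text
clock: 10.13
eef_pos: [463.8, -188.9, 84.0]
tool_rot: [3.141, -0.0, 0.243]
force: [-2.5, 0.9, 10.8]
width: 0.2
gripper_force: 5.4
```

Request:
arm_command --series '[0,0,0,0,0,0,0,0,0,0,0,0,0,0,0,0,0,0,0,0,0,0,0,0,0]'

```text
clock: 10.55
eef_pos: [463.9, -188.9, 84.0]
tool_rot: [3.141, -0.0, 0.243]
force: [-2.9, 0.2, 10.8]
width: 0.2
gripper_force: 5.4
```

Request:
arm_command --series '[0,0,0,-0.5,0,0,0,0,-1,0,0,0,0,-1.5,0,0,0,0,-2,0,0,0,0,-2.5,0]'

```text
clock: 10.97
eef_pos: [463.9, -188.9, 108.7]
tool_rot: [3.141, -0.0, 0.243]
force: [-1.2, -0.1, 3.1]
width: -0.3
gripper_force: 1.4
```

Request:
arm_command --series '[0,0,0,-0.5,0,0,0,0,-1,0,0,0,0,-2,0,0,0,0,-3.5,0,0,0,0,-5,0]'

```text
clock: 11.38
eef_pos: [463.8, -188.8, 158.9]
tool_rot: [-3.141, 0.001, 0.243]
force: [0.7, -0.3, 0.2]
width: 0.0
gripper_force: 0.0
```

Request:
arm_command --series '[0,0,0,-1,0,0,0,0,-2,0,0,0,0,-3,0,0,0,0,-3,0,0,0,0,-3,0]'

```text
clock: 11.8
eef_pos: [464.3, -189.0, 188.8]
tool_rot: [3.141, -0.001, 0.243]
force: [-0.8, 0.2, 0.3]
width: 0.0
gripper_force: 0.0
```

```bash
python3 chk.py
python3 - <<'E'
from h import *
z=np.load("s.npz");P=z["P"];k=(P[...,2]>105)&(P[...,2]<120)&(np.hypot(P[...,0]-465,P[...,1]+190)<30);print("side cap",k.sum(),P[k].max(0),cv2.minEnclosingCircle(P[k][:,:2].astype(np.float32)))
E
```

```text
11.8 [ 464.25969799 -189.02884712  188.77542648] [ 3.14082706e+00 -1.19579142e-03  2.43106592e-01] 0.04619239796151491 to plate [0.05 0.11 9.78]
(array([ 30, 237,  36,  31,  26,  18,  35,  41,  25,  18,  19,  28,  17,
        21,  14,  15,  21,   1,  12,  40,  46,  60, 162,   0,   0,   0]), array([ 24,  28,  32,  36,  40,  44,  48,  52,  56,  60,  64,  68,  72,
        76,  80,  84,  88,  92,  96, 100, 104, 108, 112, 116, 120, 124,
       128]))
foot 27.088280819096894 343 ((463.98614501953125, -188.36355590820312), 25.07358169555664) 41.080189307708984
side cap 254 [ 481.32599327 -170.98189705  114.83990562] ((464.1825866699219, -188.03707885742188), 17.782747268676758)
```

The cartridge is standing upright and centred with its cap back up, and the arm is clear. Handing in.

```bash
python3 -c "
from cell import workorder
print(workorder.finish_job())"
```

```text
the job is handed in; nothing more can be done
None
```

The job is handed in, with no verdict returned: the tall cartridge was pressed level with the mark (tool tip at z = 84 mm against a mark at about 84) and held just over 2 s. It was then let up and stands upright about 2 mm from the plate's centre, with the arm clear.

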